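# Snap the lid shut round a pail at the sale barn

### The arm

A 6-joint arm with a two-finger parallel gripper is mounted at the origin on the work surface. World frame = base frame: x ahead of the robot, y to its left, z up, the work surface at z = 0. Lengths are in m, angles in degrees, forces in N, time in s.
With the tool pointing down it reaches from about 0.4 to 0.825 m from the base axis. Payload 7 kg.
Tool frame: the origin (TCP) lies midway between the tips of the shut fingers; the grasp point (between the pads) lies r.pinch_z behind it (r.pinch_z is the distance from the TCP to the grasp point, in m); z points along the fingers, y is the line along which they close (so a half turn about z gives the same grasp; the last joint's range is limited). The gripper opens to 88 mm and grips with 3 to 60 N. Pads are 19 mm wide; open, the fingers measure 130 mm over their backs; the gripper's body (78 mm by 193 mm) begins 47 mm behind the grasp point.
Start: joints at [80.678, 20.546, 0.682, 0, -70.136, -16.507], TCP at [0.294, 0.608, 0.227] pointing down, gripper open.
Joint ranges: [-176.03, 176.03], [-82.01, 121.73], [-58.28, 71.71], [-173.87, 95.51], [-174.79, -0.11], [-173.66, 173.66]. Speed limits (degrees/s): [136.94, 136.94, 172.46, 180, 180, 180].

### API

Orientations are given as [roll, pitch, yaw] about the fixed x, y, z axes, in that order (R = Rz(yaw) Ry(pitch) Rx(roll)).
In Python, from plant import r, optics, job gives the robot as it stands.
- The arm moves only by the shell command python3 -m crank 'ROWS' [FORCE]. ROWS is JSON, a list of rows, each an object with "xyz": the shift along the tool's x, y, z in units of 30 mm (1.0 is 30 mm), a list of three; "delta_rot": the turn, a rotation vector about the tool's x, y, z in degrees, a list of three; "claw": the closure, from 0 (fully open) to 1 (shut). A call has 1 to 20 rows; each row is the pose to reach, as a shift and turn from the pose commanded when the call began, along the tool's axes at that moment; what a row does not reach only later rows make up. A row lasts 1/8 s, in which the tool goes at most 62.5 mm and 10.7 degrees, less where a joint would pass 70% of its speed; a pose out of reach is approached as far as the arm can. A call with a gripper value outside its range is refused whole. The fingers move at their own pace and stop on an object; FORCE is the grip in N (left out, the last holds). Time passes only in rows, so rows that repeat a pose let the fingers close. It gives the time, the measured TCP pose, the force, the opening and the grip force at its end, in the units of the state.
- r.get_state(): the state, without advancing time (a new reading comes with each control period).
- optics.capture(name): name is "scene" or "top" or "wrist"; returns a dict with "img" (400x640x3 uint8, blue, green, red), "fovy" (degrees; the focal length in pixels is half the picture's height over the tangent of half this angle, whatever the lens; pixels are square), "cx", "cy" (the principal point, pixels), "eye" and "rotation" of the camera in the world; the wrist camera has in their place "hand_eye" (4x4, takes a point from camera to tool coordinates, whose origin is the TCP and whose axes are the flange's). Camera axes: x right, y up, looking along -z (the intrinsics and any distortion apply to the point x, -y, -z); pixel columns grow to the right and rows downward; lengths in m; the calibration is good to about 2 mm. A picture is of the moment at which its call begins: read the wrist's pose just before it. There is no depth.
- job.close_job(): hands the job in; it is judged then, once.
The state is a dict: "time_s": time; "joints": joint angles; "qd": joint speeds; "joint_torque": joint torques, N m; "tcp_pos": TCP position; "eef_rot": TCP orientation; "contact_force": force on the tool from outside, world axes, zero at the start; "moment": the same for the moment, N m; "gripper_width": finger opening in m; "gripper_force": force on a finger pad.
Only numpy, scipy, OpenCV 4.12 (cv2) and the standard library are available. Lean on these libraries where they do the work, as an engineer would, in place of code of your own. Each camera call takes 0.05 s, during which the arm holds its last target. There are 200 camera calls.

### The job

The lid has been laid on the white pail but its rim is not snapped on. With the fingertips, press the rim down section by section all the way round until every section has clicked shut, firmly but without forcing it. The pail stays standing where it is, neither picked up nor shoved about, and the other things on the table are left alone.

Things in the scene. Friction and masses are not known exactly. Their poses are not given: they have to be found in the camera images.
- pail: Loose white plastic pail, 1.8 kg, with a blue press-on lid laid in place. Origin: centre of its underside; z up. 136 mm wide at the foot, lid 182 mm wide, shut rim 152 mm high. The lid's rim is slit into six 60-degree sections: section 1 centred on the pail's +x, 2 to 6 counter-clockwise from above. A wire bail with a black grip hangs outside the tub on its +x side, to 93 mm from the axis.
- lid_centre (a point): Middle of the lid's flat blue centre panel, on its upper face, on the pail's axis, 147 mm above the pail's underside. The panel is a hexagon 120 mm across flats and does not move; the sections fold along its edges.
- press1 (a point): Point to press on rim section 1: white 18 mm bar in the middle of the section's rounded rim, on its upper face. It moves with the section: 159 mm above the pail's underside and 82 mm from its axis while the section stands up, 152 mm and 84.5 mm when shut. The rounded rim is 12 mm wide, 79 to 91 mm from the axis, about 90 mm long round the lid.
- press2 (a point): Point to press on rim section 2: white 18 mm bar in the middle of the section's rounded rim, on its upper face. It moves with the section: 159 mm above the pail's underside and 82 mm from its axis while the section stands up, 152 mm and 84.5 mm when shut. The rounded rim is 12 mm wide, 79 to 91 mm from the axis, about 90 mm long round the lid.
- press3 (a point): Point to press on rim section 3: white 18 mm bar in the middle of the section's rounded rim, on its upper face. It moves with the section: 159 mm above the pail's underside and 82 mm from its axis while the section stands up, 152 mm and 84.5 mm when shut. The rounded rim is 12 mm wide, 79 to 91 mm from the axis, about 90 mm long round the lid.
- press4 (a point): Point to press on rim section 4: white 18 mm bar in the middle of the section's rounded rim, on its upper face. It moves with the section: 159 mm above the pail's underside and 82 mm from its axis while the section stands up, 152 mm and 84.5 mm when shut. The rounded rim is 12 mm wide, 79 to 91 mm from the axis, about 90 mm long round the lid.
- press5 (a point): Point to press on rim section 5: white 18 mm bar in the middle of the section's rounded rim, on its upper face. It moves with the section: 159 mm above the pail's underside and 82 mm from its axis while the section stands up, 152 mm and 84.5 mm when shut. The rounded rim is 12 mm wide, 79 to 91 mm from the axis, about 90 mm long round the lid.
- press6 (a point): Point to press on rim section 6: white 18 mm bar in the middle of the section's rounded rim, on its upper face. It moves with the section: 159 mm above the pail's underside and 82 mm from its axis while the section stands up, 152 mm and 84.5 mm when shut. The rounded rim is 12 mm wide, 79 to 91 mm from the axis, about 90 mm long round the lid.
- section1 (a joint): Fold angle of rim section 1 about its edge of the centre panel (rad): 0 standing up (outer edge about 8 mm high), grows as it is pressed down, 0.28 fully shut. Pressed at its press point it resists with up to about 15 N; past about 0.2 it clicks over and pulls itself shut, released earlier it comes back most of the way up. It starts between 0 and 0.06.
- section2 (a joint): Fold angle of rim section 2 about its edge of the centre panel (rad): 0 standing up (outer edge about 8 mm high), grows as it is pressed down, 0.28 fully shut. Pressed at its press point it resists with up to about 15 N; past about 0.2 it clicks over and pulls itself shut, released earlier it comes back most of the way up. It starts between 0 and 0.06.
- section3 (a joint): Fold angle of rim section 3 about its edge of the centre panel (rad): 0 standing up (outer edge about 8 mm high), grows as it is pressed down, 0.28 fully shut. Pressed at its press point it resists with up to about 15 N; past about 0.2 it clicks over and pulls itself shut, released earlier it comes back most of the way up. It starts between 0 and 0.06.
- section4 (a joint): Fold angle of rim section 4 about its edge of the centre panel (rad): 0 standing up (outer edge about 8 mm high), grows as it is pressed down, 0.28 fully shut. Pressed at its press point it resists with up to about 15 N; past about 0.2 it clicks over and pulls itself shut, released earlier it comes back most of the way up. It starts between 0 and 0.06.
- section5 (a joint): Fold angle of rim section 5 about its edge of the centre panel (rad): 0 standing up (outer edge about 8 mm high), grows as it is pressed down, 0.28 fully shut. Pressed at its press point it resists with up to about 15 N; past about 0.2 it clicks over and pulls itself shut, released earlier it comes back most of the way up. It starts between 0 and 0.06.
- section6 (a joint): Fold angle of rim section 6 about its edge of the centre panel (rad): 0 standing up (outer edge about 8 mm high), grows as it is pressed down, 0.28 fully shut. Pressed at its press point it resists with up to about 15 N; past about 0.2 it clicks over and pulls itself shut, released earlier it comes back most of the way up. It starts between 0 and 0.06.
- can_mid (a point): Centre of a red and silver food can, 100 mm across and 135 mm tall, standing near the pail; to be left alone.
- jar_mid (a point): Centre of a glass jar of screws with a brass lid, 76 mm across and 108 mm tall; to be left alone.
- hammer_mid (a point): Middle of the wooden handle of a claw hammer lying flat along its own x axis (head at +x), 270 mm long, 29 mm high; to be left alone.
- tape_mid (a point): Centre of a roll of masking tape lying flat, 104 mm across and 24 mm high; to be left alone.

How it is judged (in metres and radians):
At the end, for the whole second after the job is handed in: All six rim sections are shut (each fold angle above 0.25 of 0.28 rad); the pail stands upright and at rest on the table within 30 mm of where it began; can, jar, hammer and tape are within 20 mm of where they began (value of joint each of section1, section2, section3, section4, section5, section6 above 0.25 rad and angle between pail's own z axis and vertical below 0.04 rad and height (world z) of pail below 0.006 m and distance of pail from where it was at the start of the episode below 0.03 m and linear speed of pail below 0.01 m/s and distance of each of can_mid, jar_mid, hammer_mid, tape_mid from where it was at the start of the episode below 0.02 m); the robot touches nothing.
It fails at once if the pail is lifted off the table (6 mm) or tipped (0.1 rad) (height (world z) of pail above 0.006 m or angle between pail's own z axis and vertical above 0.1 rad).
It fails at once if the pail is shoved more than 30 mm (distance of pail from where it was at the start of the episode above 0.03 m).
It fails at once if the lid is forced: more than 90 N on the pail and its lid (contact force between the fingers and pail above 90 N).
It fails at once if the arm or the gripper's body, not the fingers, presses on the pail with more than 15 N (contact force between the arm and pail above 15 N).
It fails at once if a bystander (can, jar, hammer, tape) is moved more than 20 mm (distance of any of can_mid, jar_mid, hammer_mid, tape_mid from where it was at the start of the episode above 0.02 m).
It also fails if it takes over 48 s, if anything falls off the work surface, if the arm or the gripper's body presses on something with over 40 N, if the wrist force passes 120 N, or if a joint passes its speed limit or range.

## Working session

There is one attempt and no reset: what is moved stays moved. The work goes in short steps, Python scripts to look and compute and a shell command to move; the robot and the scene stay as the last step left them, time stands still between calls to the robot, and variables do not carry over. Pictures are saved under pics/ and viewed, at most 10 in all, crops included, and the job is handed in when it is done.

```bash
mkdir -p pics; ls; python3 - <<'E'
from plant import r, optics, job
import cv2
for n in ("top","scene"):
    c=optics.capture(n); cv2.imwrite(f"pics/{n}0.png",c["img"]); print(n,{k:v for k,v in c.items() if k!="img"})
s=r.get_state(); print(s, r.pinch_z)
E
```

```text
pics
top {'fovy': 55.0511125375764, 'cx': 323.8099475945602, 'cy': 203.20257017593795, 'eye': array([ 0.37821996, -0.01992813,  1.21716569]), 'rotation': array([ 10.65160202,   0.25013008, -89.268483  ])}
scene {'fovy': 45.65768295040073, 'cx': 327.01810520269174, 'cy': 195.6270111400576, 'eye': array([ 1.31038953, -0.33342858,  1.09776518]), 'rotation': array([38.74528658,  0.16593328, 63.57359626])}
{'time_s': 0.1, 'joints': array([ 8.06775774e+01,  2.05877829e+01,  6.37159332e-01, -1.72646632e-02,
       -7.01355848e+01, -1.65075341e+01]), 'qd': array([-0.02778023, -0.09173251,  0.10070854,  0.03251294, -0.01037653,
        0.10599468]), 'joint_torque': array([-1.98305199e-03, -5.84161627e+01,  2.93750256e+01,  7.01553494e+00,
        1.01956030e-02, -4.92726917e-05]), 'tcp_pos': array([0.29392604, 0.60714314, 0.2256986 ]), 'eef_rot': array([ 1.79912733e+02, -8.93593939e-03, -2.58358286e+01]), 'contact_force': array([ 0.0757435 , -0.55423594,  0.14604972]), 'moment': array([-0.0122544 ,  0.00896059,  0.028523  ]), 'gripper_force': 0.0, 'gripper_width': 0.08786523756411395} 0.0188
```

View pics/top0.png

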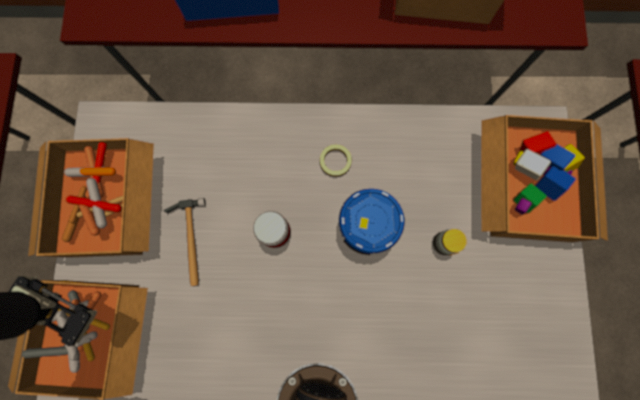

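View pics/scene0.png

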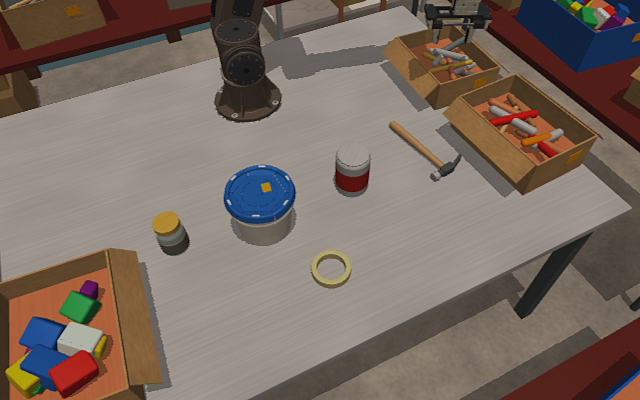

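The top view shows the pail lid at about (371,221), with the can at (271,229), jar at (452,242), tape at (335,160) and hammer at (192,240). The lid's white bars are small. Next I'll locate the lid and bars numerically.

```bash
cat > h.py <<'E'
import numpy as np, cv2
from scipy.spatial.transform import Rotation as R
def cam(c,T=None):
    if T is None: return np.array(c["eye"]), R.from_euler("xyz",c["rotation"],degrees=True).as_matrix()
    M=T@np.array(c["hand_eye"]); return M[:3,3],M[:3,:3]
def ray(c,uv,z,T=None):
    e,Rm=cam(c,T); f=200/np.tan(np.radians(c["fovy"]/2))
    uv=np.atleast_2d(uv); d=np.c_[(uv[:,0]-c["cx"])/f,-(uv[:,1]-c["cy"])/f,-np.ones(len(uv))]@Rm.T
    return e+d*((z-e[2])/d[:,2])[:,None]
def lid(img):
    h=cv2.cvtColor(img,cv2.COLOR_BGR2HSV)
    m=cv2.inRange(h,(98,120,50),(125,255,255)); return h,m
def blob(img,near):
    h,m=lid(img); m=cv2.morphologyEx(m,cv2.MORPH_CLOSE,np.ones((5,5)))
    cs=[k for k in cv2.findContours(m,cv2.RETR_EXTERNAL,cv2.CHAIN_APPROX_NONE)[0] if cv2.contourArea(k)>1500]
    k=min(cs,key=lambda k:np.linalg.norm(k.mean(0)[0]-near)); k=cv2.convexHull(k)
    roi=cv2.fillPoly(np.zeros(m.shape,np.uint8),[k],255)
    w=cv2.inRange(h,(0,0,110),(180,110,255))&roi
    n,_,st,ce=cv2.connectedComponentsWithStats(w)
    return k,[(ce[i],st[i,4]) for i in range(1,n) if st[i,4]>=4]
E
python3 - <<'E'
from h import *
from plant import optics,r
for n,near in(("top",(371,221)),("scene",(260,193))):
    c=optics.capture(n); k,b=blob(c["img"],near)
    P=ray(c,k[:,0,:],0.155)[:,:2].astype(np.float32); (cc,rad)=cv2.minEnclosingCircle(P)
    print(n,cc,rad,cv2.fitEllipse(P))
    for ce,a in b:
        p=ray(c,ce,0.157)[0,:2]-cc; print(ce.round(1),a,np.hypot(*p).round(4),np.degrees(np.arctan2(p[1],p[0])).round(1))
    if n=="top": im=c["img"]
cv2.imwrite("pics/crop1.png",cv2.resize(im[170:270,310:440],None,fx=5,fy=5,interpolation=cv2.INTER_CUBIC))
E
```

```text
top (0.5302960872650146, -0.14554649591445923) 0.0906195193529129 ((0.5309638381004333, -0.14530803263187408), (0.17716003954410553, 0.18087053298950195), 61.092369079589844)
[384.7 193.8] 23 0.0856 -26.9
[355.7 194.7] 27 0.0846 30.6
[401.3 218. ] 23 0.0842 -84.7
[342.6 220.3] 26 0.0799 90.4
[363.5 222.9] 50 0.0229 108.1
[359.  245.3] 24 0.0776 153.7
[388.5 244.2] 26 0.0804 -144.5
scene (0.5452503561973572, -0.14879368245601654) 0.0968552678823471 ((0.5453484654426575, -0.15037943422794342), (0.18073880672454834, 0.1935865432024002), 73.88772583007812)
[261.3 165.5] 15 0.0913 155.8
[233.2 177.2] 18 0.089 -150.6
[274.5 175.5] 4 0.0655 121.9
[286.9 177.6] 16 0.0828 99.2
[269.9 185. ] 7 0.0338 106.8
[261.2 187.5] 4 0.0151 141.8
[228.8 201.8] 17 0.081 -93.3
[285.1 202.2] 17 0.0749 37.2
[255.5 215.5] 16 0.0747 -29.0
```

View pics/crop1.png

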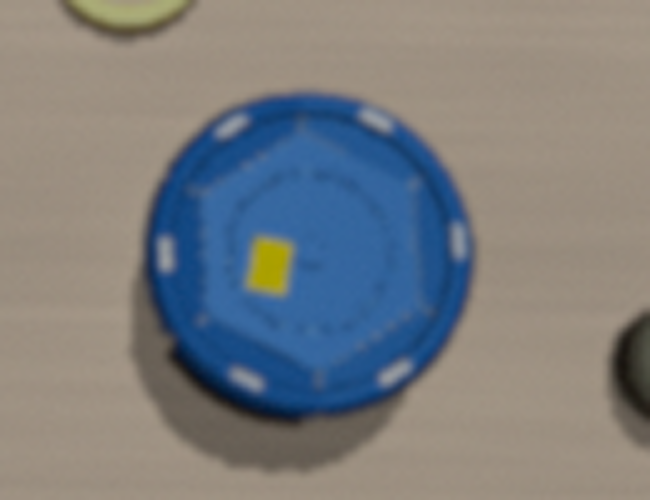

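The crop shows all six white bars at the edge of the lid, at world angles of roughly -27, 31, 90, 150, -148 and -86 degrees. The bail is at the lower left. I'll move above the lid with the fingers shut and look with the wrist camera.

```bash
python3 -m crank '[{"xyz":[0,0,-1.3],"delta_rot":[0,0,0],"claw":1},{"xyz":[1.2,1.3,-1.3],"delta_rot":[0,0,0],"claw":1},{"xyz":[2.4,2.6,-1.3],"delta_rot":[0,0,0],"claw":1},{"xyz":[3.7,3.9,-1.3],"delta_rot":[0,0,0],"claw":1},{"xyz":[5,5.2,-1.3],"delta_rot":[0,0,0],"claw":1},{"xyz":[6.2,6.5,-1.3],"delta_rot":[0,0,0],"claw":1},{"xyz":[7.4,7.8,-1.3],"delta_rot":[0,0,0],"claw":1},{"xyz":[8.7,9.2,-1.3],"delta_rot":[0,0,0],"claw":1},{"xyz":[10,10.5,-1.3],"delta_rot":[0,0,0],"claw":1},{"xyz":[11.2,11.8,-1.3],"delta_rot":[0,0,0],"claw":1},{"xyz":[12.5,13.2,-1.3],"delta_rot":[0,0,0],"claw":1},{"xyz":[13.8,14.5,-1.3],"delta_rot":[0,0,0],"claw":1},{"xyz":[15,15.8,-1.3],"delta_rot":[0,0,0],"claw":1},{"xyz":[16.1,17,-1.3],"delta_rot":[0,0,0],"claw":1},{"xyz":[17,18,-1.3],"delta_rot":[0,0,0],"claw":1},{"xyz":[17.7,18.7,-1.3],"delta_rot":[0,0,0],"claw":1},{"xyz":[18.1,19.1,-1.3],"delta_rot":[0,0,0],"claw":1},{"xyz":[18.1,19.1,-1.3],"delta_rot":[0,0,0],"claw":1},{"xyz":[18.1,19.1,-1.3],"delta_rot":[0,0,0],"claw":1},{"xyz":[18.1,19.1,-1.3],"delta_rot":[0,0,0],"claw":1}]' 10
python3 - <<'E'
from h import *
from plant import optics,r
s=r.get_state(); print(s["tcp_pos"],s["eef_rot"],s["joints"].round(1),s["contact_force"].round(2),s["gripper_width"])
c=optics.capture("wrist"); print({k:v for k,v in c.items() if k!="img"})
cv2.imwrite("pics/w1.png",c["img"])
E
```

```text
time_s: 2.7
tcp_pos: [0.5331, -0.144, 0.2658]
eef_rot: [-180.0, -0.0, -25.8]
contact_force: [1.0, 0.2, -0.2]
gripper_width: 0.0004
gripper_force: 0.0
[ 0.53309111 -0.14395892  0.26577047] [-1.79984995e+02 -1.47574428e-02 -2.57629176e+01] [  5.2   7.6 -11.5  -0.  -70.9  59. ] [ 0.97  0.2  -0.17] 0.0004212954808594134
{'fovy': 65.85598681265367, 'cx': 318.4934322886668, 'cy': 196.15974038263107, 'hand_eye': array([[-3.24491969e-05,  9.52515988e-01,  3.04488574e-01,
         8.30797196e-02],
       [ 9.99999910e-01, -9.80214741e-05,  4.13205046e-04,
         4.49803893e-04],
       [ 4.23430832e-04,  3.04488560e-01, -9.52515899e-01,
        -1.58868538e-01],
       [ 0.00000000e+00,  0.00000000e+00,  0.00000000e+00,
         1.00000000e+00]])}
```

View pics/w1.png

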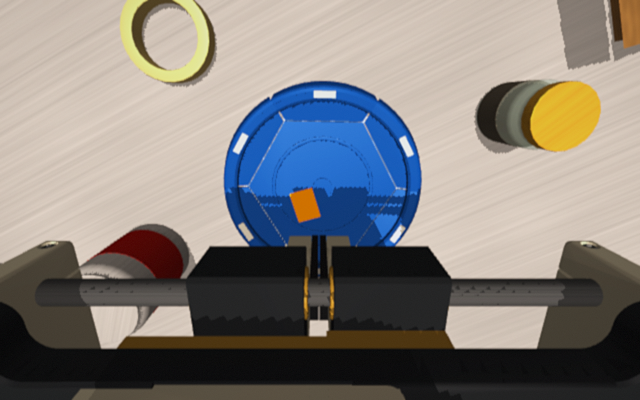

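The wrist view shows the lid centred near (322,183), with five bars visible at about (325,95), (240,143), (407,145), (246,232) and (397,233). The sixth is hidden by the fingers. Next I'll fit the centre and yaw.

```bash
python3 - <<'E'
from h import *
from plant import optics,r
from scipy.optimize import least_squares
s=r.get_state(); T=np.eye(4); T[:3,:3]=R.from_euler("xyz",s["eef_rot"],degrees=True).as_matrix(); T[:3,3]=s["tcp_pos"]
def bars(c,near,tol,z=0.1585,T=None):
    h=cv2.cvtColor(c["img"],cv2.COLOR_BGR2HSV); m=cv2.inRange(h,(0,0,130),(180,100,255))
    n,_,st,ce=cv2.connectedComponentsWithStats(m)
    out=[]
    for q in near:
        i=min(range(1,n),key=lambda i:np.hypot(*(ce[i]-q))+(1e3 if st[i,4]<5 or st[i,4]>400 else 0))
        if np.hypot(*(ce[i]-q))<tol: out.append(ce[i])
    return ray(c,out,z,T)[:,:2]
W=optics.capture("wrist"); Q={}
Q["wrist"]=bars(W,[(325,95),(240,143),(407,145),(246,232),(397,233)],6,T=T)
S=optics.capture("scene")
Q["scene"]=bars(S,[(261.3,165.5),(233.2,177.2),(286.9,177.6),(228.8,201.8),(285.1,202.2),(255.5,215.5)],3)
Tt=optics.capture("top"); Q["top"]=ray(Tt,[(384.7,193.8),(355.7,194.7),(401.3,218),(342.6,220.3),(359,245.3),(388.5,244.2)],0.1585)[:,:2]
for n,P in Q.items():
    def f(x):
        a=np.arctan2(*(P-x[:2]).T[::-1]); k=np.round((a-x[2])/(np.pi/3)); b=x[2]+k*np.pi/3
        return (P-x[:2]-.082*np.c_[np.cos(b),np.sin(b)]).ravel()
    o=least_squares(f,[.533,-.146,np.radians(32)]); print(n,len(P),o.x[:2].round(4),np.degrees(o.x[2]).round(1),"res mm",(o.fun*1e3).round(1))
E
```

```text
wrist 5 [ 0.5347 -0.1487] 33.3 res mm [ 0.2 -0.1  0.3  0.  -0.1 -0.2 -0.1  0.6 -0.2 -0.4]
scene 5 [ 0.5379 -0.1486] 33.3 res mm [ 0.6 -0.  -0.2 -0.3 -0.4  0.6 -0.6 -0.4  0.6  0.2]
top 6 [ 0.5336 -0.1473] 33.1 res mm [-0.5  0.4  0.4  0.2 -0.2  0.2  0.3 -0.2  0.2 -0.7 -0.3  0.1]
```

```bash
python3 -m crank '[{"xyz":[1.5,0.07,1],"delta_rot":[0,0,0],"claw":1},{"xyz":[2.9,0.14,2],"delta_rot":[0,0,0],"claw":1},{"xyz":[2.9,0.14,3],"delta_rot":[0,0,0],"claw":1},{"xyz":[2.9,0.14,3.3],"delta_rot":[0,0,0],"claw":1},{"xyz":[2.9,0.14,3.5],"delta_rot":[0,0,0],"claw":1},{"xyz":[2.9,0.14,3.6],"delta_rot":[0,0,0],"claw":1},{"xyz":[2.9,0.14,3.65],"delta_rot":[0,0,0],"claw":1},{"xyz":[2.9,0.14,3.7],"delta_rot":[0,0,0],"claw":1},{"xyz":[2.9,0.14,3.7],"delta_rot":[0,0,0],"claw":1}]'
```

```text
time_s: 4.03
tcp_pos: [0.6105, -0.1866, 0.1557]
eef_rot: [-180.0, -0.1, -25.8]
contact_force: [2.2, -0.7, 3.3]
gripper_width: 0.0004
gripper_force: 1.4
```

```bash
python3 -m crank '[{"xyz":[0,0,0.05],"delta_rot":[0,0,0],"claw":1},{"xyz":[0,0,0.1],"delta_rot":[0,0,0],"claw":1},{"xyz":[0,0,0.1],"delta_rot":[0,0,0],"claw":1}]'; python3 -m crank '[{"xyz":[0,0,0.03],"delta_rot":[0,0,0],"claw":1},{"xyz":[0,0,0.06],"delta_rot":[0,0,0],"claw":1},{"xyz":[0,0,0.06],"delta_rot":[0,0,0],"claw":1}]'
```

```text
time_s: 4.4
tcp_pos: [0.6099, -0.1864, 0.1526]
eef_rot: [-180.0, -0.1, -25.8]
contact_force: [-1.0, 1.2, 8.9]
gripper_width: 0.0007
gripper_force: 4.8
time_s: 4.78
tcp_pos: [0.6104, -0.1867, 0.1523]
eef_rot: [-180.0, -0.1, -25.8]
contact_force: [-3.3, 2.7, 17.5]
gripper_width: 0.0003
gripper_force: 8.7
```

Section bottomed out at about z 0.152 with 17 N on it. I'll press the others the same way.

```bash
python3 -m crank '[{"xyz":[0,0,-0.8],"delta_rot":[0,0,0],"claw":1},{"xyz":[-0.7,1.2,-0.9],"delta_rot":[0,0,0],"claw":1},{"xyz":[-1.43,2.38,-0.9],"delta_rot":[0,0,0],"claw":1},{"xyz":[-1.43,2.38,-0.6],"delta_rot":[0,0,0],"claw":1},{"xyz":[-1.43,2.38,-0.35],"delta_rot":[0,0,0],"claw":1},{"xyz":[-1.43,2.38,-0.25],"delta_rot":[0,0,0],"claw":1},{"xyz":[-1.43,2.38,-0.15],"delta_rot":[0,0,0],"claw":1},{"xyz":[-1.43,2.38,-0.08],"delta_rot":[0,0,0],"claw":1},{"xyz":[-1.43,2.38,-0.02],"delta_rot":[0,0,0],"claw":1},{"xyz":[-1.43,2.38,0.02],"delta_rot":[0,0,0],"claw":1},{"xyz":[-1.43,2.38,0.02],"delta_rot":[0,0,0],"claw":1},{"xyz":[-1.43,2.38,0.02],"delta_rot":[0,0,0],"claw":1}]'
```

```text
time_s: 6.28
tcp_pos: [0.541, -0.2325, 0.1522]
eef_rot: [179.9, -0.2, -25.7]
contact_force: [-7.7, 1.8, 23.9]
gripper_width: 0.0005
gripper_force: 11.5
```

```bash
python3 -m crank '[{"xyz":[0,0,-0.8],"delta_rot":[0,0,0],"claw":1},{"xyz":[-1.4,0,-0.9],"delta_rot":[0,0,0],"claw":1},{"xyz":[-2.78,-0.04,-0.9],"delta_rot":[0,0,0],"claw":1},{"xyz":[-2.78,-0.04,-0.6],"delta_rot":[0,0,0],"claw":1},{"xyz":[-2.78,-0.04,-0.35],"delta_rot":[0,0,0],"claw":1},{"xyz":[-2.78,-0.04,-0.25],"delta_rot":[0,0,0],"claw":1},{"xyz":[-2.78,-0.04,-0.15],"delta_rot":[0,0,0],"claw":1},{"xyz":[-2.78,-0.04,-0.08],"delta_rot":[0,0,0],"claw":1},{"xyz":[-2.78,-0.04,-0.04],"delta_rot":[0,0,0],"claw":1},{"xyz":[-2.78,-0.04,0],"delta_rot":[0,0,0],"claw":1},{"xyz":[-2.78,-0.04,0],"delta_rot":[0,0,0],"claw":1},{"xyz":[-2.78,-0.04,0],"delta_rot":[0,0,0],"claw":1}]'
```

```text
time_s: 7.78
tcp_pos: [0.4659, -0.1953, 0.152]
eef_rot: [179.9, -0.1, -25.8]
contact_force: [-12.8, 5.4, 33.1]
gripper_width: 0.0007
gripper_force: 16.5
```

```bash
python3 -m crank '[{"xyz":[0,0,-0.8],"delta_rot":[0,0,0],"claw":1},{"xyz":[-0.7,-1.2,-0.9],"delta_rot":[0,0,0],"claw":1},{"xyz":[-1.36,-2.43,-0.9],"delta_rot":[0,0,0],"claw":1},{"xyz":[-1.36,-2.43,-0.6],"delta_rot":[0,0,0],"claw":1},{"xyz":[-1.36,-2.43,-0.35],"delta_rot":[0,0,0],"claw":1},{"xyz":[-1.36,-2.43,-0.25],"delta_rot":[0,0,0],"claw":1},{"xyz":[-1.36,-2.43,-0.15],"delta_rot":[0,0,0],"claw":1},{"xyz":[-1.36,-2.43,-0.08],"delta_rot":[0,0,0],"claw":1},{"xyz":[-1.36,-2.43,-0.04],"delta_rot":[0,0,0],"claw":1},{"xyz":[-1.36,-2.43,-0.02],"delta_rot":[0,0,0],"claw":1},{"xyz":[-1.36,-2.43,-0.02],"delta_rot":[0,0,0],"claw":1},{"xyz":[-1.36,-2.43,-0.02],"delta_rot":[0,0,0],"claw":1}]'
```

```text
time_s: 9.28
tcp_pos: [0.4605, -0.112, 0.1521]
eef_rot: [180.0, -0.1, -25.8]
contact_force: [-12.7, 6.6, 28.4]
gripper_width: 0.0004
gripper_force: 14.8
```

```bash
python3 -m crank '[{"xyz":[0,0,-0.8],"delta_rot":[0,0,0],"claw":1},{"xyz":[0.7,-1.2,-0.9],"delta_rot":[0,0,0],"claw":1},{"xyz":[1.43,-2.39,-0.9],"delta_rot":[0,0,0],"claw":1},{"xyz":[1.43,-2.39,-0.6],"delta_rot":[0,0,0],"claw":1},{"xyz":[1.43,-2.39,-0.35],"delta_rot":[0,0,0],"claw":1},{"xyz":[1.43,-2.39,-0.25],"delta_rot":[0,0,0],"claw":1},{"xyz":[1.43,-2.39,-0.15],"delta_rot":[0,0,0],"claw":1},{"xyz":[1.43,-2.39,-0.08],"delta_rot":[0,0,0],"claw":1},{"xyz":[1.43,-2.39,-0.02],"delta_rot":[0,0,0],"claw":1},{"xyz":[1.43,-2.39,0],"delta_rot":[0,0,0],"claw":1},{"xyz":[1.43,-2.39,0],"delta_rot":[0,0,0],"claw":1},{"xyz":[1.43,-2.39,0],"delta_rot":[0,0,0],"claw":1}]'
```

```text
time_s: 10.78
tcp_pos: [0.5302, -0.0658, 0.1523]
eef_rot: [-180.0, -0.1, -25.8]
contact_force: [-9.1, 4.6, 22.3]
gripper_width: 0.0005
gripper_force: 11.1
```

k5: shift (2.78, 0.04).

```bash
python3 -m crank '[{"xyz":[0,0,-0.8],"delta_rot":[0,0,0],"claw":1},{"xyz":[1.4,0,-0.9],"delta_rot":[0,0,0],"claw":1},{"xyz":[2.78,0.04,-0.9],"delta_rot":[0,0,0],"claw":1},{"xyz":[2.78,0.04,-0.6],"delta_rot":[0,0,0],"claw":1},{"xyz":[2.78,0.04,-0.35],"delta_rot":[0,0,0],"claw":1},{"xyz":[2.78,0.04,-0.25],"delta_rot":[0,0,0],"claw":1},{"xyz":[2.78,0.04,-0.15],"delta_rot":[0,0,0],"claw":1},{"xyz":[2.78,0.04,-0.08],"delta_rot":[0,0,0],"claw":1},{"xyz":[2.78,0.04,-0.02],"delta_rot":[0,0,0],"claw":1},{"xyz":[2.78,0.04,0.02],"delta_rot":[0,0,0],"claw":1},{"xyz":[2.78,0.04,0.02],"delta_rot":[0,0,0],"claw":1},{"xyz":[2.78,0.04,0.02],"delta_rot":[0,0,0],"claw":1}]'
```

```text
time_s: 12.28
tcp_pos: [0.6055, -0.1024, 0.1523]
eef_rot: [-179.9, -0.2, -25.7]
contact_force: [-4.7, 4.8, 19.1]
gripper_width: 0.0006
gripper_force: 9.7
```

```bash
python3 -m crank '[{"xyz":[0,0,-1],"delta_rot":[0,0,0],"claw":1},{"xyz":[0,0,-2.5],"delta_rot":[0,0,0],"claw":1},{"xyz":[-1.5,1,-3.8],"delta_rot":[0,0,0],"claw":1},{"xyz":[-3,2,-3.8],"delta_rot":[0,0,0],"claw":1},{"xyz":[-4.5,2.3,-3.8],"delta_rot":[0,0,0],"claw":1},{"xyz":[-4.5,2.3,-3.8],"delta_rot":[0,0,0],"claw":1},{"xyz":[-4.5,2.3,-3.8],"delta_rot":[0,0,0],"claw":1},{"xyz":[-4.5,2.3,-3.8],"delta_rot":[0,0,0],"claw":1}]'
python3 - <<'E'
from h import *
from plant import optics,r
s=r.get_state(); T=np.eye(4); T[:3,:3]=R.from_euler("xyz",s["eef_rot"],degrees=True).as_matrix(); T[:3,3]=s["tcp_pos"]
W=optics.capture("wrist"); cv2.imwrite("pics/w2.png",W["img"])
from scipy.optimize import least_squares
h,m=lid(W["img"]); k,b=blob(W["img"],(322,240))
P0=[ce for ce,a in b if 40<a<400]; P=ray(W,P0,0.152,T)[:,:2]
d=np.hypot(*(P-[.535,-.148]).T); P=P[(d>.07)&(d<.1)]
def f(x):
    a=np.arctan2(*(P-x[:2]).T[::-1]); b=x[2]+np.round((a-x[2])/(np.pi/3))*np.pi/3
    return (P-x[:2]-x[3]*np.c_[np.cos(b),np.sin(b)]).ravel()
o=least_squares(f,[.535,-.148,np.radians(33),.0845]); print(len(P),o.x,"res mm",(o.fun*1e3).round(1).reshape(-1,2), "rad",np.hypot(*(P-o.x[:2]).T).round(4))
S=optics.capture("scene"); a=cv2.resize(S["img"][150:260,200:320],None,fx=5,fy=5,interpolation=cv2.INTER_CUBIC); cv2.imwrite("pics/s2.png",a)
E
```

```text
time_s: 13.28
tcp_pos: [0.4537, -0.106, 0.2628]
eef_rot: [180.0, 0.0, -25.8]
contact_force: [-0.9, 0.6, -0.1]
gripper_width: 0.0004
gripper_force: 0.0
9 [ 0.53488691 -0.14566094  0.37000252  0.07908226] res mm [[ -2.5  14.7]
 [ 17.1  -9.9]
 [ 23.  -11.2]
 [-23.4   4.4]
 [-16.8   3.5]
 [  2.6 -21.3]
 [ 18.5  13. ]
 [ -4.   21. ]
 [-14.4 -14.3]] rad [0.0833 0.0882 0.0756 0.0819 0.0818 0.0868 0.076  0.0781 0.0838]
```

View pics/w2.png

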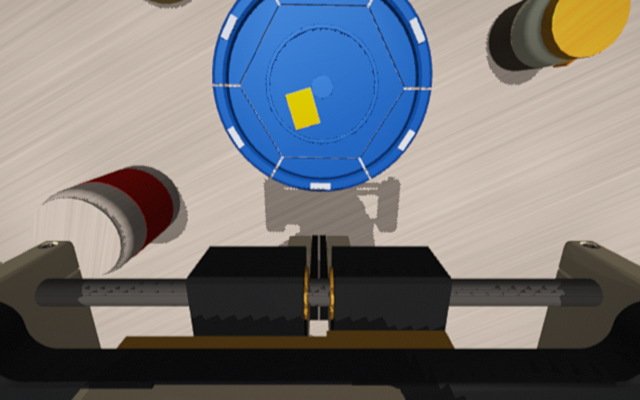

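View pics/s2.png

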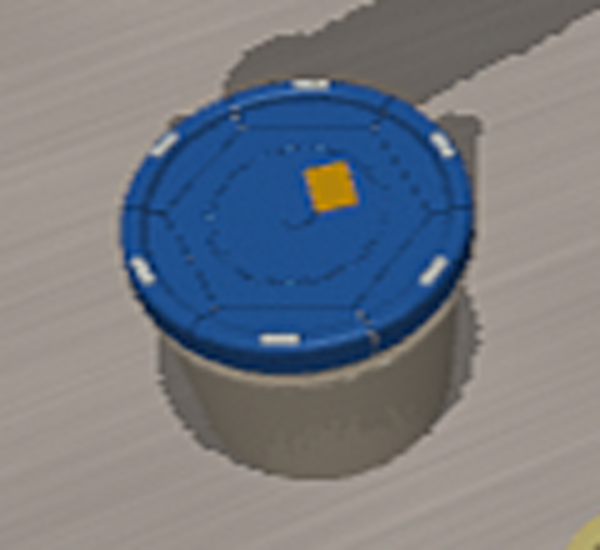

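Wrist view: five bars lie evenly at (228,27), (418,29), (235,138), (407,140) and (320,186). Scene crop: the rim is smooth and level all round. As a last numeric check, I'll test that all the bars fit the shut geometry.

```bash
python3 - <<'E'
from h import *
from plant import optics
from scipy.optimize import least_squares
C={n:optics.capture(n) for n in("scene","top")}
for n,near in(("scene",(260,193)),("top",(371,221))):
    c=C[n]; k,b=blob(c["img"],near)
    P=ray(c,[ce for ce,a in b if a>=10],.152)[:,:2]; d=np.hypot(*(P-[.536,-.148]).T); P=P[(d>.073)&(d<.097)]
    for z,rr in((.152,.0845),(.159,.082)):
        Q=P
        def f(x):
            a=np.arctan2(*(Q-x[:2]).T[::-1]); t=x[2]+np.round((a-x[2])/(np.pi/3))*np.pi/3
            return (Q-x[:2]-rr*np.c_[np.cos(t),np.sin(t)]).ravel()
        if z>.155: Q=ray(c,[ce for ce,a in b if a>=10],z)[:,:2]; Q=Q[(d>.073)&(d<.097)]
        o=least_squares(f,[.536,-.148,np.radians(33)])
        print(n,z,len(Q),o.x[:2].round(4),np.degrees(o.x[2]).round(1),(o.fun*1e3).round(1))
E
```

```text
scene 0.152 6 [ 0.5366 -0.1482] 33.4 [ 0.2  0.1  0.5  0.5 -0.4 -0.4 -0.5 -0.4 -0.2  0.5  0.5 -0.3]
scene 0.159 6 [ 0.5423 -0.1496] 33.4 [-1.5  0.9 -1.1 -0.5 -0.5  1.5 -0.4 -2.3  1.3  1.5  2.2 -1.2]Traceback (most recent call last):
  File "<stdin>", line 7, in <module>
  File "h.py", line 8, in ray
    uv=np.atleast_2d(uv); d=np.c_[(uv[:,0]-c["cx"])/f,-(uv[:,1]-c["cy"])/f,-np.ones(len(uv))]@Rm.T
                                   ~~^^^^^
IndexError: index 0 is out of bounds for axis 1 with size 0
```

All six bars fit the shut geometry to within 0.5 mm, and the pail hasn't moved by more than about 1 mm. I'm handing the job in.

```bash
python3 -c "
from plant import job; print(job.close_job())"
```

```text
the job is handed in; nothing more can be done
None
```

I pressed all six rim sections down, and the camera check showed every one shut with the pail within about 2 mm of its starting place; the job is handed in, with no verdict returned.

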